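Close the loaded bay of the water filter with its quarter-turn cover

ROBOT

A 6-joint arm with a two-finger parallel gripper is mounted at the origin on a cart in front of the work surface, level with it; the furniture and walls round the work are solid. World frame = base frame: x ahead of the robot, y to its left, z up, the work surface at z = 0. Lengths are in m, angles in rad, forces in N, time in s.
With the tool pointing down it reaches from about 0.375 to 0.975 m from the base axis. Payload 3.8 kg.
Tool frame: the origin (TCP) lies at the very end of the fingers, on their centre line; the grasp point (between the pads) lies bot.hold_point_z behind it (bot.hold_point_z is the distance from the TCP to the grasp point, in m); z points along the fingers, y is the line along which they close (so a half turn about z gives the same grasp; the last joint's range is limited). The gripper opens to 85 mm and grips with 20 to 120 N. Pads are 22 mm wide; open, the fingers measure 114 mm over their backs; the gripper's body (76 mm by 85 mm) begins 54 mm behind the grasp point. The pads swing forward as they close: fully open they stand 13 mm farther back than shut.
Start: joints at [-1.209, 0.264, 1.604, -0, 1.274, -0.037], TCP at [0.262, -0.622, 0.231] pointing down, gripper open.
Joint ranges: [-2.63, 2.63], [-0.94, 2.18], [0.31, 2.57], [-1.31, 4.45], [0, 2.66], [-2.55, 2.55]. Speed limits (rad/s): [2.57, 2.57, 3.14, 3.14, 3.14, 3.14].

INTERFACE

Orientations are given as a rotation vector (axis times angle).
In Python, from workcell import bot, optics, workorder gives the robot as it stands (bot), with the cameras (optics) and the job (workorder).
- The arm moves only by the shell command python3 jog.py [OPENING] [FORCE], which reads ROWS from standard input. ROWS is one flat JSON list of numbers that holds 1 to 5 rows one after another, with no inner brackets; each row has 4 numbers: dx, dy, dz in normalised numbers (1 is 0.75 m), then a turn about the tool's z in shares of 4 rad (1.0 is 4 rad); each row shifts and turns the commanded pose from where the row before left it, along the tool's axes as they then stand; what a row does not reach is not made up. A row lasts 1/8 s, in which the tool goes at most 0.0625 m and 0.188 rad, less where a joint would pass 70% of its speed; a pose out of reach is approached as far as the arm can. OPENING is the opening from 0.0 (shut) to 1.0 (fully open), set as the command begins (- or left out keeps the last). The fingers move at their own pace and stop on an object; FORCE is the grip in N (left out, the last holds). Time passes only in rows, so rows that do not move let the fingers close. It prints the time, the measured TCP pose, the force, the opening and the grip force at its end. Input that does not fit is refused with a message, and nothing moves.
- bot.read_state(): the state, without advancing time (a new reading comes with each control period).
- optics.read_camera(name): name is "scene" or "top"; returns the picture (480x640x3 uint8, red, green, blue); there is no depth.
- optics.camera_info(name): a dict with "intrinsics" (3x3 intrinsics, pixels), "extrinsics" (4x4, takes a point from camera to world coordinates). Camera axes: x right, y down, z forward; pixel columns grow to the right and rows downward; lengths in m; the calibration is good to about 2 mm. A picture is of the moment at which its call begins. camera_info takes no time and is no camera call.
- workorder.finish_job(): hands the job in; it is judged then, once.
The state is a dict: "time": time; "q": joint angles; "joint_vel": joint speeds; "joint_torque": joint torques, N m; "tool_pos": TCP position; "tcp_rot": TCP orientation; "wrist_force": force on the tool from outside, world axes, zero at the start; "torque": the same for the moment, N m; "width": opening from 0.0 (shut) to 1.0 (fully open); "grip_force": force on a finger pad.
Only numpy, scipy, OpenCV 4.12 (cv2) and the standard library are available. Lean on these libraries where they do the work, as an engineer would, in place of code of your own. Each camera call takes 0.05 s, during which the arm holds its last target. There are 200 camera calls.

TASK

The countertop water filter has two open bays; lay the loose cover flat into the bay that holds the cartridge, carrying it by its grab rib and not by the stud, and let go of it there. Then take the stud by its wing, push it in and turn it a quarter turn clockwise so that it locks the cover down, and let go. Leave everything else where it stands.

Things in the scene. Friction and masses are not known exactly. Their poses are not given: they have to be found in the camera images.
- filter_unit: The water filter, a low grey box 172 (x) by 176 (y) by 66 mm high, fixed to the worktop, with two equal open bays side by side in y (centres at y = +42 and -42 mm) and two hose stubs on its +x end. Origin: centre of its underside, on the worktop; x along the bays, z up. The bays are the same but for what lies in them.
- bay_left (a point): Centre of the seat of the bay at y = +42 mm of the filter unit, 60 mm above the worktop. The recess for the cover is 156 (x) by 76 (y) mm and 6 mm deep (rim at 66 mm). A 4 mm thick steel receiver bridge lies flush with the seat across the bay's middle; its central slot, 38 mm along x by 15 mm wide, takes the stud's cross bar.
- bay_right (a point): Centre of the seat of the bay at y = -42 mm of the filter unit, 60 mm above the worktop. The recess for the cover is 156 (x) by 76 (y) mm and 6 mm deep (rim at 66 mm). A 4 mm thick steel receiver bridge lies flush with the seat across the bay's middle; its central slot, 38 mm along x by 15 mm wide, takes the stud's cross bar.
- cartridge: The filter cartridge, a white tube with black end caps, 136 mm long, 31 mm in diameter, lying along x in one of the two bays (either one), seen on both sides of the bridge; fixed. Origin: its underside at mid length, 10 mm above the worktop and, from above, at the centre of that bay. The other bay has only a flat dark drip grid on its floor.
- cover: The loose cover, a grey plate 150 (x) by 70 (y) by 8 mm, 0.16 to 0.28 kg. Origin: centre of its underside; x along its length, z up. It has an upright grab rib near its +x end and a captive quarter-turn stud through its centre. It has 3 mm of play all round in a recess and fits either way round; seated, its underside is 60 mm above the worktop.
- rib (a point): Middle of the top edge of the cover's grab rib. The rib is 10 mm thick (cover x), 44 mm wide (cover y) and rises from the plate (8 mm) to 32 mm above the cover's underside; it stands at x = +58, y = 0 of the cover.
- stud_wing: The stud's steel wing, a flat grip 34 (its x) by 8 (y) by 24 mm tall on an 8 mm shank over the cover's centre. Origin: centre of its top edge, 52 mm above the cover's underside while the stud is up (lower edge 20 mm above the plate). At the shank's foot, inside the plate, a 28 by 6 mm cross bar parallel with the wing; it passes the slot only with the wing within about 0.2 rad of the cover's x.
- stud_push (a joint): How far the stud is pushed in, m. 0: up, held by a spring (2 N, 8 N at the full 0.015). The cross bar clears the underside of the bridge from 0.011 on and only then can turn under it; let go after a quarter turn, it stays drawn in at about 0.011.
- stud_turn (a joint): Turn of the stud in the cover, rad. 0: unlocked, wing along the cover's x (a stop); grows clockwise seen from above to about 1.57 with the wing across the cover, locked; stop at 1.65. Light friction of 0.03 N m. It starts within 0.15 of 0.
- tuna_tin: Bystander: low round food tin, 86 mm across, 40 mm tall; origin at the centre of its underside. Stands between the cover and the wooden chest; to be left alone.
- mug: Bystander: dotted mug, 93 mm tall, behind the wooden chest; origin at its underside. To be left alone.
- spice_jar: Bystander: glass spice jar with black cap, 41 mm across, 91 mm tall; origin at the centre of its underside. To be left alone.
- teaspoon: Bystander: teaspoon 130 mm long lying flat; origin at its underside. To be left alone.

How it is judged:
On the way, in this order (a step that is already met when the one before it is completed fails the run):
1. the cover lies seated in the bay with the cartridge, released, its stud not yet turned (horizontal distance between cover and cartridge below 0.007 m and height (world z) of cover between 0.056 and 0.063 m and angle between cover's own z axis and vertical below 0.05 rad and angle between the x axis of cover and the x axis of filter_unit, either way round below 0.12 rad and contact force between the fingers and cover below 0.1 N and value of joint stud_turn below 0.6 rad), for 0.2 s.
2. the stud is pushed in and turned to the locked position (value of joint stud_turn above 1.3 rad and value of joint stud_push above 0.009 m), for 0.2 s.
At the end, for the whole second after the job is handed in: Cover at rest and flat in the cartridge's bay: within 7 mm of its centre, underside 56 to 63 mm above the worktop, tilt under 0.05 rad, in line within 0.12 rad either way round; stud turned over 1.3 rad clockwise and staying drawn in over 9 mm by itself (all of step 2 and horizontal distance between cover and cartridge below 0.007 m and height (world z) of cover between 0.056 and 0.063 m and angle between cover's own z axis and vertical below 0.05 rad and angle between the x axis of cover and the x axis of filter_unit, either way round below 0.12 rad and linear speed of cover below 0.01 m/s); the robot touches nothing.
It fails at once if the cover is carried by its stud's wing instead of its rib (contact force between the fingers and stud_wing above 1 N and horizontal distance between cover and cartridge above 0.03 m and height (world z) of cover above 0.015 m).
It fails at once if a bystander is pushed more than 30 mm (distance of any of tuna_tin, mug, spice_jar, teaspoon from where it was at the start of the episode above 0.03 m).
It also fails if it takes over 56 s, if anything falls off the work surface, if the arm or the gripper's body presses on something with over 40 N, if the wrist force passes 120 N, or if a joint passes its speed limit or range.

## Working session

There is one attempt and no reset: what is moved stays moved. The work goes in short steps, Python scripts to look and compute and a shell command to move; the robot and the scene stay as the last step left them, time stands still between calls to the robot, and variables do not carry over. Pictures are saved under pics/ and viewed, at most 10 in all, crops included, and the job is handed in when it is done.

```bash
ls; mkdir -p pics; python3 - <<'E'
from workcell import bot, optics, workorder
import cv2
for n in("top","scene"):
    cv2.imwrite(f"pics/{n}0.png",optics.read_camera(n)[:,:,::-1])
    print(n,optics.camera_info(n))
print(bot.hold_point_z);print(bot.read_state())
E
```

```text
jog.py
pics
workcell.py
top {'intrinsics': array([[444.53053471,   0.        , 318.59761921],
       [  0.        , 444.53053471, 239.87338431],
       [  0.        ,   0.        ,   1.        ]]), 'extrinsics': array([[ 0.00935798, -0.99863503,  0.05138586,  0.41104511],
       [-0.99992984, -0.00897215,  0.00773414,  0.00909757],
       [-0.00726255, -0.05145463, -0.99864893,  1.22739265],
       [ 0.        ,  0.        ,  0.        ,  1.        ]])}
scene {'intrinsics': array([[575.34819045,   0.        , 319.88984226],
       [  0.        , 575.34819045, 250.78322701],
       [  0.        ,   0.        ,   1.        ]]), 'extrinsics': array([[-0.49766089, -0.57286408,  0.65127597, -0.2741032 ],
       [-0.86733209,  0.32149527, -0.37996822,  0.4879136 ],
       [ 0.008288  , -0.75396786, -0.65685902,  0.83751954],
       [ 0.        ,  0.        ,  0.        ,  1.        ]])}
0.0187
{'time': 0.1, 'q': array([-1.20889779e+00,  2.64677666e-01,  1.60526183e+00, -1.21235358e-05,
        1.27370972e+00, -3.68782087e-02]), 'joint_vel': array([ 9.37441834e-06, -1.73487785e-03, -2.99004835e-03,  2.36013832e-04,
       -7.53557397e-04, -7.08303132e-04]), 'joint_torque': array([ 3.73553266e-04, -5.16707110e+01, -3.68590307e+01, -8.11646942e-05,
        6.30837225e-03,  1.11137015e-05]), 'tool_pos': array([ 0.26186567, -0.62140215,  0.23007346]), 'tcp_rot': array([-3.07736255e+00, -6.21858679e-01,  5.40287211e-04]), 'wrist_force': array([-0.26832173,  0.2348993 , -0.58901415]), 'torque': array([0.0032428 , 0.05721662, 0.04531397]), 'grip_force': 0.0, 'width': 1.0011086940829015}
```

View pics/top0.png

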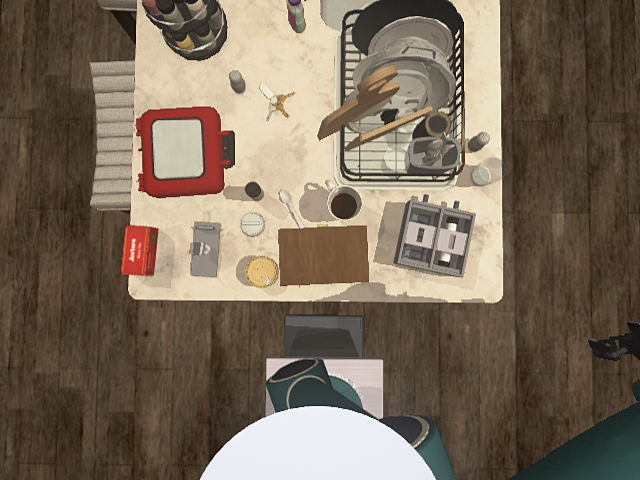

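View pics/scene0.png

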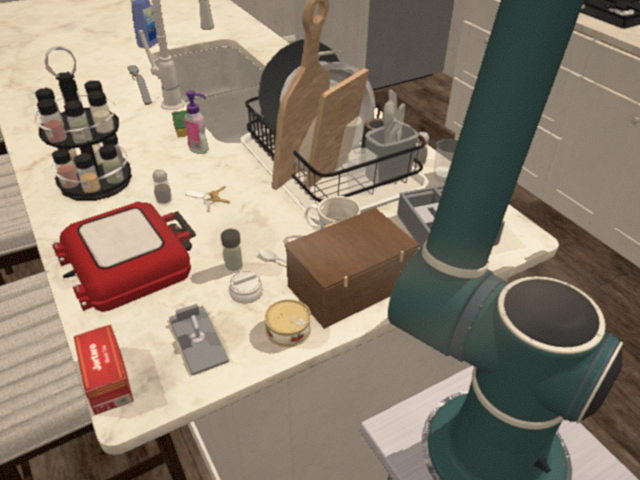

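Top view: the cover is at about (206,249) and the filter unit at (436,236), with the white cartridge seen in its image-right bay. The tuna tin (262,271), the chest and the mug (344,203) stand between them. Next I'll enlarge the crops.

```bash
python3 - <<'E'
import cv2,numpy as np
im=cv2.imread("pics/top0.png")
a=cv2.resize(im[210:290,170:250],(480,480),interpolation=cv2.INTER_CUBIC)
b=cv2.resize(im[185:285,385:485],(600,600),interpolation=cv2.INTER_CUBIC)[:, :]
cv2.imwrite("pics/a.png",np.hstack([cv2.resize(im[212:284,176:236],(400,480),interpolation=3),cv2.resize(im[190:280,390:480],(400,400),interpolation=3)[:,:] if 0 else cv2.resize(im[190:286,395:475],(400,480),interpolation=3)]))
E
```

```text
(no output)
```

View pics/a.png

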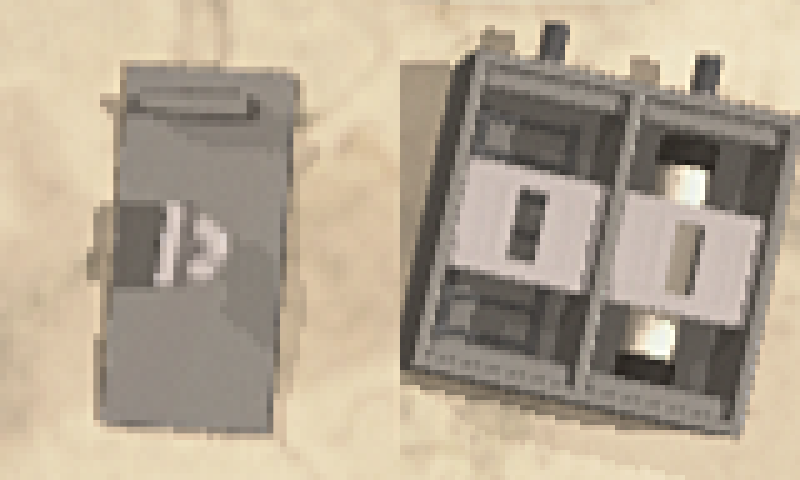

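```bash
cat > h.py <<'E'
import numpy as np,cv2
from scipy.optimize import least_squares
from workcell import bot, optics, workorder
def proj(P,n="top"):
    c=optics.camera_info(n);E=c["extrinsics"];q=(np.atleast_2d(P)-E[:3,3])@E[:3,:3];q=q@c["intrinsics"].T
    return q[:,:2]/q[:,2:]
def place(p,L):
    L=np.atleast_2d(np.array(L,float))/1000;c,s=np.cos(p[2]),np.sin(p[2])
    return np.c_[p[0]+c*L[:,0]-s*L[:,1],p[1]+s*L[:,0]+c*L[:,1],L[:,2]+(p[3] if len(p)>3 else 0)]
def fit(L,px,p0,n="top"):
    r=least_squares(lambda p:(proj(place(p,L),n)-px).ravel(),p0,loss="soft_l1");return r.x,np.round(r.fun.reshape(-1,2),1).tolist()
E
python3 - <<'E'
from h import *
F=[(86,88,66),(-86,88,66),(-86,-88,66),(86,-88,66),(0,42,60),(0,-42,60)]
u=np.array([(474,48),(412,362),(738,437),(799,115),(527,224),(687,258)])/5+[395,190]
f,r=fit(F,u,[.43,-.27,0.]);print(f,r)
C=[(75,35,8),(75,-35,8),(-75,-35,8),(-75,35,8)]
v=np.array([(122,65),(298,72),(272,430),(97,424)])/6.667+[176,212]
c,r=fit(C,v,[.43,.27,0.]);print(c,r)
np.save("f.npy",f);np.save("c.npy",c)
im=cv2.imread("pics/top0.png")
def draw(crop,s,polys):
    x0,y0,w,h=crop;o=cv2.resize(im[y0:y0+h,x0:x0+w],None,fx=s,fy=s,interpolation=cv2.INTER_CUBIC)
    for p,L,col in polys:
        q=(proj(place(p,L))-[x0,y0]+.5)*s
        cv2.polylines(o,[np.int32(q*16)],True,col,1,cv2.LINE_AA,4)
    return o
R=lambda x,y,a,b,z:[(x-a,y-b,z),(x+a,y-b,z),(x+a,y+b,z),(x-a,y+b,z)]
a=draw((176,212,57,86),7,[(c,R(0,0,75,35,8),(0,0,255)),(c,R(0,0,75,35,0),(0,255,255)),(c,R(58,0,5,22,32),(0,255,0)),(c,R(0,0,17,4,52),(255,0,0))])
b=draw((393,192,86,86),4.66,[(f,R(0,0,86,88,66),(0,0,255)),(f,R(0,-42,78,38,66),(0,255,0)),(f,R(0,42,78,38,66),(0,255,0)),(f,R(0,42,19,7.5,60),(255,0,0)),(f,R(0,-42,19,7.5,60),(255,0,0))])
h=600;o=np.zeros((h,800,3),np.uint8);o[:min(h,a.shape[0]),:a.shape[1]]=a[:h];o[:b.shape[0],a.shape[1]:a.shape[1]+b.shape[1]]=b[:,:800-a.shape[1]]
cv2.imwrite("pics/ov.png",o)
E
```

```text
[ 0.48034078 -0.49836392 -0.20502234] [[0.0, -0.7], [-0.4, 0.7], [1.1, 0.1], [1.3, 0.0], [-0.5, -0.1], [-1.0, -0.1]]
[ 0.44565248  0.328983   -0.04422111] [[0.5, -0.5], [-0.7, -0.2], [-0.3, 0.6], [0.5, 0.1]]
```

View pics/ov.png

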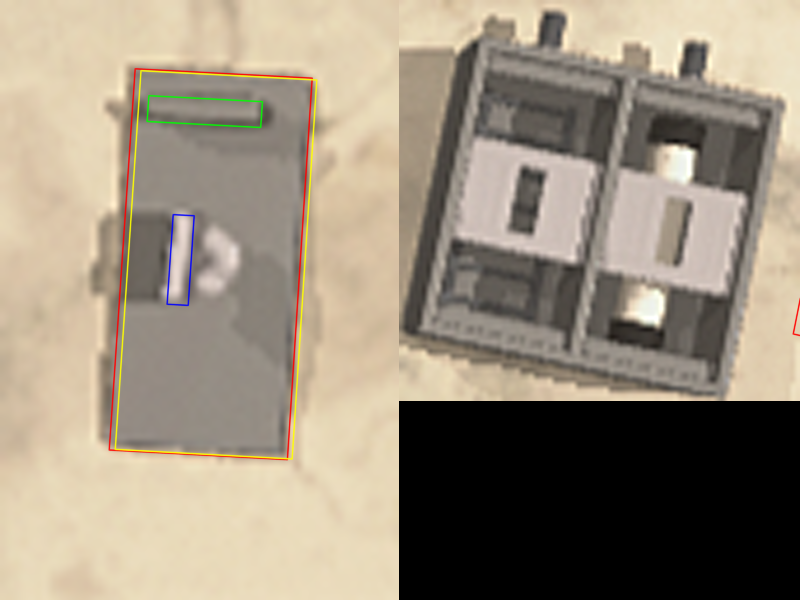

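```bash
python3 - <<'E'
from h import *
F=[(86,88,66),(-86,88,66),(-86,-88,66),(86,-88,66),(0,42,60),(0,-42,60)]
# picks from ov.png right half, scale 4.66, origin x=399
u=(np.array([(481,40),(419,336),(723,396),(784,101),(526,200),(675,232)])-[399,0])/4.66-.5+[393,192]
f,r=fit(F,u,[.43,-.27,0.]);print(f,r)
C=[(75,35,8),(75,-35,8),(-75,-35,8),(-75,35,8)]
v=np.array([(122,65),(298,72),(272,430),(97,424)])/6.667+[176,212]-.5
c,r=fit(C,v,[.43,.27,0.]);print(c,r)
np.save("f.npy",f);np.save("c.npy",c)
im=cv2.imread("pics/top0.png")
def draw(crop,s,polys):
    x0,y0,w,h=crop;o=cv2.resize(im[y0:y0+h,x0:x0+w],None,fx=s,fy=s,interpolation=cv2.INTER_CUBIC)
    for p,L,col in polys:
        q=(proj(place(p,L))-[x0,y0]+.5)*s
        cv2.polylines(o,[np.int32(q*16)],True,col,1,cv2.LINE_AA,4)
    return o
R=lambda x,y,a,b,z:[(x-a,y-b,z),(x+a,y-b,z),(x+a,y+b,z),(x-a,y+b,z)]
a=draw((180,212,50,75),7,[(c,R(0,0,75,35,8),(0,0,255)),(c,R(58,0,5,22,32),(0,255,0)),(c,R(0,0,17,4,52),(255,0,0))])
b=draw((393,192,86,86),5,[(f,R(0,0,86,88,66),(0,0,255)),(f,R(0,-42,78,38,66),(0,255,0)),(f,R(0,42,78,38,66),(0,255,0)),(f,R(0,42,19,7.5,60),(255,0,0)),(f,R(0,-42,19,7.5,60),(255,0,0))])
o=np.zeros((530,780,3),np.uint8);o[:a.shape[0],:350]=a;o[:430,350:]=b
cv2.imwrite("pics/ov2.png",o)
print("bay",place(f,(0,-42,60)),"rib",place(c,(58,0,32)), bot.read_state()["tool_pos"])
E
```

```text
[ 0.47836248 -0.28881002 -0.19853921] [[-0.6, -1.0], [-0.3, -0.3], [1.0, 0.9], [0.4, -0.3], [0.1, 0.5], [-0.4, 0.2]]
[ 0.44701476  0.33039104 -0.04416234] [[0.5, -0.5], [-0.7, -0.2], [-0.3, 0.6], [0.5, 0.1]]
bay [[ 0.47007851 -0.32998496  0.06      ]] rib [[0.50495821 0.32783046 0.032     ]] [ 0.26186567 -0.62140215  0.23007346]
```

View pics/ov2.png

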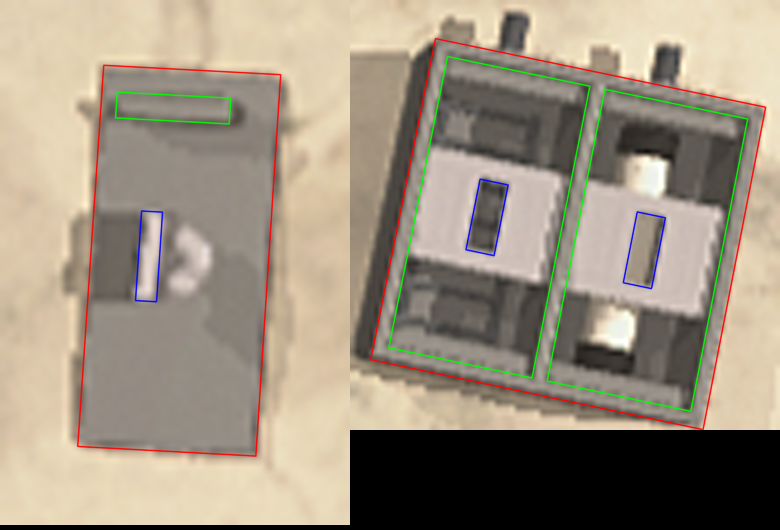

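The overlay fits well: red and green outlines on the cover, rim and bays, and the cartridge is in the bay at y=-42. First I turn the tool and set a partial opening.

Careful with the scale: shifts go in shares of 0.75 m and turns go in shares of 4 rad. That gives: -0.01 m / 0.75 = -0.0133, -0.188 rad / 4 = -0.047.

```bash
cat >> h.py <<'E'
from scipy.spatial.transform import Rotation as Ro
def delta(target,yaw):
    s=bot.read_state();M=Ro.from_rotvec(s["tcp_rot"]).as_matrix()
    y=np.arctan2(M[1,1],M[0,1]);d=(y-yaw+np.pi)%(2*np.pi)-np.pi
    print("t",s["time"],"pos",s["tool_pos"].round(4),"yawY",y.round(4),"| tool d",(M.T@(np.array(target)-s["tool_pos"])).round(4),"turn",d.round(4),"q6",s["q"][5].round(3),"w",s["width"],"F",s["wrist_force"].round(1))
E
echo '[0, 0, -0.0133, -0.047, 0, 0, -0.0133, -0.047, 0, 0, 0, -0.047, 0, 0, 0, -0.047, 0, 0, 0, -0.047]' | python3 jog.py 0.3 100
echo '[0, 0, 0, -0.047, 0, 0, 0, 0]' | python3 jog.py
python3 -c "
from h import *
c=np.load('c.npy');delta([*place(c,(58,0,0))[0,:2],.25],c[2])"
```

```text
time: 0.72
tool_pos: [0.262, -0.6216, 0.2505]
tcp_rot: [-2.459, -1.953, -0.001]
wrist_force: [-0.6, 0.3, 0.3]
width: 0.299
grip_force: 0.0
time: 0.98
tool_pos: [0.262, -0.6217, 0.2506]
tcp_rot: [-2.274, -2.166, -0.001]
wrist_force: [-0.5, -0.1, 0.6]
width: 0.296
grip_force: 0.0
t 0.975 pos [ 0.262  -0.6217  0.2506] yawY -0.049 | tool d [0.9603 0.1962 0.0015] turn -0.0049 q6 -1.16 w 0.2963833091200594 F [-0.5 -0.1  0.6]
```

Scaled: 0.05 m / 0.75 = 0.0667, 0.03 m / 0.75 = 0.04.

```bash
echo '[0.0667, 0.04, 0, 0, 0.0667, 0.04, 0, 0, 0.0667, 0.04, 0, 0, 0.0667, 0.04, 0, 0, 0.0667, 0.04, 0, 0]' | python3 jog.py >/dev/null
echo '[0.0733, 0.004, 0, 0, 0.0733, 0.004, 0, 0, 0.0733, 0.004, 0, 0, 0.0733, 0.004, 0, 0, 0.0733, 0.004, 0, 0]' | python3 jog.py  >/dev/null
echo '[0.0733, 0.004, 0, 0, 0.0733, 0.004, 0, 0, 0.0733, 0.004, 0, 0, 0.0733, 0.004, 0, 0, 0.0733, 0.004, 0, 0]' | python3 jog.py  >/dev/null
echo '[0.0733, 0.004, 0, 0, 0.0733, 0.004, 0, 0, 0.0533, 0.004, 0, 0, 0, 0, 0, 0]' | python3 jog.py  >/dev/null
python3 -c "
from h import *
c=np.load('c.npy');delta([*place(c,(58,0,0))[0,:2],.011],c[2])"
```

```text
t 3.35 pos [0.4952 0.3205 0.2507] yawY -0.0469 | tool d [0.0077 0.0096 0.2397] turn -0.0028 q6 0.579 w 0.29800040550583845 F [-0.6 -0.4  0.2]
```

Scaled: 0.05 m / 0.75 = 0.0667, 0.04 m / 0.75 = 0.0533, -0.0028 rad / 4 = -0.0007.

```bash
echo '[0.0103, 0.0128, 0.0667, -0.0007, 0, 0, 0.0667, 0, 0, 0, 0.0667, 0, 0, 0, 0.0533, 0, 0, 0, 0, 0]' | python3 jog.py >/dev/null
python3 - <<'E'
from h import *
c=np.load('c.npy');delta([*place(c,(58,0,0))[0,:2],.011],c[2])
im=optics.read_camera("scene")[:,:,::-1];u=proj(place(c,(30,0,30)),"scene")[0].astype(int)
cv2.imwrite("pics/s1.png",cv2.resize(im[u[1]-60:u[1]+60,u[0]-70:u[0]+70],None,fx=5,fy=5,interpolation=3))
E
```

```text
t 3.975 pos [0.5021 0.3221 0.0573] yawY -0.0471 | tool d [0.0061 0.003  0.0462] turn -0.0029 q6 0.576 w 0.30387425930941675 F [-0.5 -0.4 -0.5]
```

View pics/s1.png

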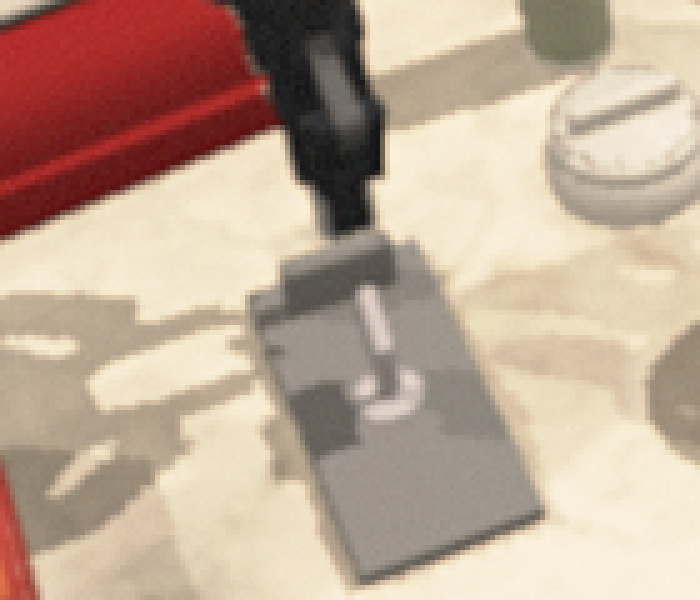

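Scene view: the open fingers' tip at (345,235) is just above the rib (340,260), and the wing at (373,320) is clear. I'll correct the remainder, then descend.

Scaled: 0.006 m / 0.75 = 0.008, 0.003 m / 0.75 = 0.004, -0.003 rad / 4 = -0.0008.

```bash
echo '[0.008, 0.004, 0, -0.0008, 0, 0, 0, 0, 0, 0, 0, 0]' | python3 jog.py >/dev/null
python3 - <<'E'
from h import *
c=np.load('c.npy');delta([*place(c,(58,0,0))[0,:2],.011],c[2])
s=bot.read_state();u=proj(place(c,(30,0,30)),"scene")[0].astype(int)
print((proj([s["tool_pos"],[.5021,.3221,.0573]],"scene")-u+[70,60])*5,(proj(place(c,(58,0,32)),"scene")-u+[70,60])*5)
E
```

```text
t 4.4 pos [0.5098 0.3319 0.063 ] yawY -0.0412 | tool d [-0.0043 -0.0048  0.052 ] turn 0.003 q6 0.577 w 0.2946884078017229 F [ 0.  -0.4 -0. ]
[[302.79876515 189.8532943 ]
 [336.99447656 204.19856599]] [[329.52775744 251.17406462]]
```

```bash
echo '[0, 0, 0, 0, 0, 0, 0, 0]' | python3 jog.py >/dev/null
python3 - <<'E'
from h import *
c=np.load('c.npy');delta([*place(c,(58,0,0))[0,:2],.011],c[2])
E
```

```text
t 4.65 pos [0.5087 0.3311 0.0615] yawY -0.0412 | tool d [-0.0035 -0.0036  0.0505] turn 0.0029 q6 0.577 w 0.29832323989750514 F [-0.2 -0.8  0. ]
```

Scaled: 0.02 m / 0.75 = 0.0267, -0.0036 m / 0.75 = -0.0048, 0.003 rad / 4 = 0.0008.

```bash
echo '[-0.0047, -0.0048, 0, 0.0008, 0, 0, 0.0267, 0, 0, 0, 0.0267, 0, 0, 0, 0, 0, 0, 0, 0, 0]' | python3 jog.py >/dev/null
python3 -c "
from h import *
c=np.load('c.npy');delta([*place(c,(58,0,0))[0,:2],.011],c[2])"
```

```text
t 5.275 pos [0.5047 0.3276 0.0206] yawY -0.0442 | tool d [0.0002 0.0002 0.0096] turn -0.0001 q6 0.579 w 0.29887811984791696 F [-0.4 -0.2 -1. ]
```

Scaled: 0.0085 m / 0.75 = 0.0113.

```bash
echo '[0, 0, 0.0113, 0, 0, 0, 0, 0]' | python3 jog.py;echo '[0, 0, 0, 0, 0, 0, 0, 0, 0, 0, 0, 0, 0, 0, 0, 0]' | python3 jog.py 0.0 110
python3 -c "
from h import *
c=np.load('c.npy');delta([*place(c,(58,0,0))[0,:2],.011],c[2])"
```

```text
time: 5.52
tool_pos: [0.5047, 0.3277, 0.0123]
tcp_rot: [-2.27, -2.172, 0.001]
wrist_force: [0.8, 0.2, -0.5]
width: 0.3
grip_force: 0.0
time: 6.02
tool_pos: [0.5054, 0.328, 0.0132]
tcp_rot: [2.27, 2.172, 0.001]
wrist_force: [0.7, -0.3, 3.5]
width: 0.085
grip_force: 108.3
t 6.025 pos [0.5054 0.328  0.0132] yawY -0.0442 | tool d [-0.0002 -0.0004  0.0022] turn -0.0001 q6 0.579 w 0.08452506998179253 F [ 0.7 -0.3  3.5]
```

Scaled: -0.05 m / 0.75 = -0.0667, -0.03 m / 0.75 = -0.04.

```bash
echo '[0, 0, -0.0133, 0, 0, 0, -0.04, 0, 0, 0, -0.0667, 0, 0, 0, -0.0667, 0, 0, 0, -0.0667, 0]' | python3 jog.py >/dev/null; echo '[0, 0, -0.0667, 0, 0, 0, 0, 0, 0, 0, 0, 0, 0, 0, 0, 0]' | python3 jog.py
python3 - <<'E'
from h import *
f=np.load('f.npy');delta([*place(f,(58,-42,0))[0,:2],.25],f[2])
im=optics.read_camera("scene")[:,:,::-1]
cv2.imwrite("pics/s2.png",cv2.resize(im[150:450,0:400],None,fx=2,fy=2))
E
```

```text
time: 7.15
tool_pos: [0.5036, 0.3269, 0.2501]
tcp_rot: [-2.269, -2.171, 0.007]
wrist_force: [0.3, -0.3, -1.7]
width: 0.086
grip_force: 107.9
t 7.15 pos [0.5036 0.3269 0.2501] yawY -0.0442 | tool d [-0.6667  0.0528  0.0016] turn 0.1543 q6 0.579 w 0.08557184355534732 F [ 0.3 -0.3 -1.7]
```

View pics/s2.png

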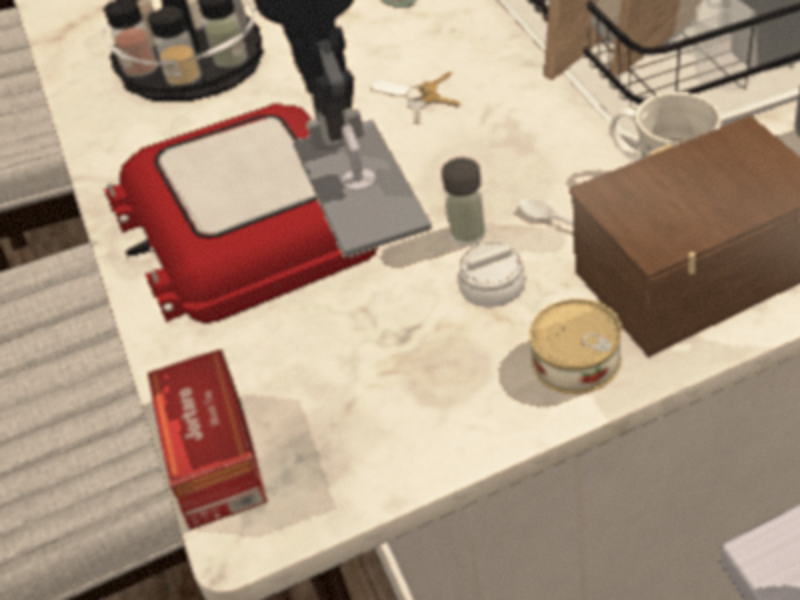

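Scene view: the cover hangs level from the rib (rib at 320,130; wing at 352,150), clear of everything. Now I carry it across.

Scaled: -0.05 m / 0.75 = -0.0667, -0.04 m / 0.75 = -0.0533.

```bash
echo '[-0.0267, -0.0067, 0, 0, -0.0533, -0.0067, 0, 0, -0.0667, -0.0067, 0, 0, -0.0667, 0, 0, 0, -0.0667, 0, 0, 0]' | python3 jog.py >/dev/null
echo '[-0.0667, 0, 0, 0, -0.0667, 0, 0, 0, -0.0667, 0, 0, 0, -0.0667, 0, 0, 0, -0.0667, 0.0133, 0, 0]' | python3 jog.py >/dev/null
echo '[-0.0667, 0.0133, 0, 0, -0.0667, 0.0267, 0, 0, -0.0667, 0.0267, 0, 0, -0.0533, 0.0107, 0, 0, -0.0227, 0, 0, 0]' | python3 jog.py >/dev/null
echo '[0, 0, 0, 0.02, 0, 0, 0, 0.0186, 0, 0, 0, 0, 0, 0, 0, 0, 0, 0, 0, 0]' | python3 jog.py
python3 - <<'E'
from h import *
f=np.load('f.npy');delta([*place(f,(58,-42,0))[0,:2],.073],f[2])
E
```

```text
time: 9.7
tool_pos: [0.5283, -0.3406, 0.2528]
tcp_rot: [-2.429, -1.991, 0.0]
wrist_force: [0.4, 0.3, -2.0]
width: 0.087
grip_force: 108.0
t 9.7 pos [ 0.5283 -0.3406  0.2528] yawY -0.1975 | tool d [-0.0011 -0.0011  0.1798] turn 0.001 q6 -0.415 w 0.0871023140007788 F [ 0.4  0.3 -2. ]
```

Scaled: 0.05 m / 0.75 = 0.0667, 0.04 m / 0.75 = 0.0533, 0.001 rad / 4 = 0.0003.

```bash
echo '[-0.0015, -0.0015, 0.0533, 0.0003, 0, 0, 0.0667, 0, 0, 0, 0.0533, 0, 0, 0, 0.0333, 0, 0, 0, 0, 0]' | python3 jog.py >/dev/null
echo '[0, 0, 0, 0, 0, 0, 0, 0, 0, 0, 0, 0]' | python3 jog.py >/dev/null
python3 - <<'E'
from h import *
f=np.load('f.npy');delta([*place(f,(58,-42,0))[0,:2],.073],f[2])
im=optics.read_camera("top")[:,:,::-1];cv2.imwrite("pics/t2f.png",im)
R=lambda x,y,a,b,z:[(x-a,y-b,z),(x+a,y-b,z),(x+a,y+b,z),(x-a,y+b,z)]
s=bot.read_state();M=Ro.from_rotvec(s["tcp_rot"]).as_matrix();yw=np.arctan2(M[1,1],M[0,1])
p=[*(s["tool_pos"][:2]-.058*np.array([np.cos(yw),np.sin(yw)])),yw,s["tool_pos"][2]-.0132]
print("cover",p)
x0,y0,S=385,185,6
o=cv2.resize(im[y0:y0+98,x0:x0+110],None,fx=S,fy=S,interpolation=3)
for P,L,col in [(p,R(0,0,75,35,8),(0,0,255)),(p,R(0,0,17,4,52),(255,0,0)),(f,R(0,0,86,88,66),(0,255,0))]:
    cv2.polylines(o,[np.int32((proj(place(P,L))-[x0,y0]+.5)*S*16)],True,col,1,cv2.LINE_AA,4)
cv2.imwrite("pics/t2.png",o)
E
```

```text
t 10.7 pos [ 0.5281 -0.3424  0.0994] yawY -0.1994 | tool d [ 0.0007 -0.0014  0.0264] turn -0.0009 q6 -0.415 w 0.08876448217131613 F [-0.4 -0.2 -1.9]
cover [np.float64(0.4710016956340563), np.float64(-0.330747810113871), np.float64(-0.19944662613221475), np.float64(0.08592346629183163)]
```

View pics/t2.png

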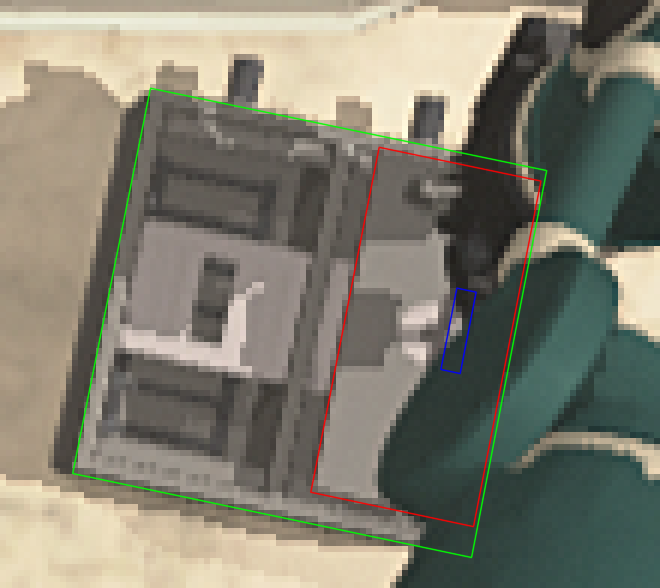

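```bash
python3 - <<'E'
from h import *
im=cv2.cvtColor(cv2.imread("pics/t2f.png"),cv2.COLOR_BGR2GRAY).astype(np.float32)
p=[.4710017,-.3307478,-.1994466,.0859235]
def prof(pts):
    q=proj(place(p,pts)).astype(np.float32);return cv2.remap(im,q[:,:1].copy(),q[:,1:].copy(),1).ravel()
d=np.arange(-8,8.1,1)
for xs in [(-70,-55),(-55,-30),(-20,-5),(-5,20),(45,55)]:
    print("L",xs,np.mean([prof([(x,35+e,8) for e in d]) for x in np.linspace(*xs,20)],0).round().astype(int))
for ys in [(20,33),(5,18)]:
    print("B",ys,np.mean([prof([(-75-e,y,8) for e in d]) for y in np.linspace(*ys,20)],0).round().astype(int))
    print("T",ys,np.mean([prof([(75+e,y,8) for e in d]) for y in np.linspace(*ys,20)],0).round().astype(int))
E
```

```text
L (-70, -55) [148 148 149 150 151 146 130 104  84  78  82  89  92  92  92  92  91]
L (-55, -30) [147 148 149 150 150 145 129 104  85  81  88  95  98  98  97  96  94]
L (-20, -5) [106 106 105 105 105 103  98  93  94 106 125 140 145 145 144 142 137]
L (-5, 20) [114 115 115 116 116 112 104  95  94 108 127 140 143 143 142 140 135]
L (45, 55) [103 103 104 104 105 103  97  89  83  84  87  90  91  91  91  91  88]
B (20, 33) [147 147 149 150 147 136 122 109 100  95  98 106 117 127 135 142 147]
T (20, 33) [103 103 102 101 101 104 108 114 123 131 138 147 157 169 180 187 188]
B (5, 18) [129 133 138 143 145 137 124 109  95  86  84  90 102 114 124 131 137]
T (5, 18) [ 94  94  96  98 100 104 109 115 124 132 139 144 150 153 155 155 152]
```

```bash
python3 - <<'E'
from h import *
im=cv2.cvtColor(cv2.imread("pics/top0.png"),cv2.COLOR_BGR2GRAY).astype(np.float32)
c=np.load("c.npy");f=np.load("f.npy");d=np.arange(-8,8.1,1)
def prof(p,pts):
    q=proj(place(p,pts)).astype(np.float32);return cv2.remap(im,q[:,:1].copy(),q[:,1:].copy(),1).ravel()
def run(p,cx,cy,a,b,z,xs,ys,n):
    for s,nm in((1,"L"),(-1,"R")):print(n,nm,np.mean([prof(p,[(x,cy+s*(b+e),z) for e in d]) for x in xs],0).round().astype(int))
    for s,nm in((1,"T"),(-1,"B")):print(n,nm,np.mean([prof(p,[(cx+s*(a+e),y,z) for e in d]) for y in ys],0).round().astype(int))
run(c,0,0,75,35,8,np.linspace(-65,-35,20),np.linspace(-30,30,30),"cover")
run(f,0,0,86,88,66,np.linspace(-75,75,40),np.linspace(-80,80,40),"outer")
run(f,0,-42,78,38,66,np.linspace(-12,12,10),np.linspace(-75,-10,30),"bay")
E
```

```text
cover L [142 142 142 141 142 142 139 132 127 131 142 157 177 196 208 208 206]
cover R [142 141 141 141 141 139 135 127 129 140 162 177 184 185 186 188 193]
cover T [140 142 142 141 140 143 151 163 177 191 204 210 211 210 209 208 208]
cover B [142 141 141 141 141 138 134 136 150 169 187 201 212 217 218 218 218]
outer L [128 140 149 151 149 142 127 104  81  69  68  70  70  71  72  76  86]
outer R [ 86 105 126 139 145 148 151 159 174 191 201 205 204 204 204 203 203]
outer T [109 111 121 133 141 143 144 150 159 168 177 183 185 185 184 184 184]
outer B [133 137 141 145 144 134 118 103  97 103 115 129 139 145 148 153 164]
bay L [194 195 196 196 197 195 188 175 160 150 147 146 144 139 124 106  95]
bay R [198 197 183 161 142 127 109  91  89 104 125 139 144 146 149 159 177]
bay T [143 146 146 144 138 130 119 110 106 111 123 136 142 143 146 155 166]
bay B [137 143 145 145 144 141 136 133 134 137 140 143 145 138 122 105  98]
```

Top view: the red predicted cover outline matches the plate's left and rear edges (375,150)–(310,492). The profiles show the same bias as on the unit's rim, so relative alignment is good. Now I lower it.

Scaled: 0.012 m / 0.75 = 0.016, -0.0012 m / 0.75 = -0.0016.

```bash
echo '[0.0007, -0.0016, 0, 0, 0, 0, 0.016, 0, 0, 0, 0, 0, 0, 0, 0, 0, 0, 0, 0, 0]' | python3 jog.py
echo '[0, 0, 0.008, 0, 0, 0, 0.0053, 0, 0, 0, 0.004, 0, 0, 0, 0, 0, 0, 0, 0, 0]' | python3 jog.py
python3 - <<'E'
from h import *
f=np.load('f.npy');delta([*place(f,(58,-42,0))[0,:2],.073],f[2])
E
```

```text
time: 11.38
tool_pos: [0.5262, -0.3411, 0.0858]
tcp_rot: [2.431, 1.989, 0.0]
wrist_force: [-0.2, 0.3, -1.8]
width: 0.087
grip_force: 107.9
time: 12.0
tool_pos: [0.526, -0.3409, 0.0732]
tcp_rot: [-2.431, -1.989, 0.0]
wrist_force: [-1.8, 1.9, 4.1]
width: 0.085
grip_force: 108.9
t 12.0 pos [ 0.526  -0.3409  0.0732] yawY -0.1995 | tool d [-0.0003  0.001   0.0002] turn -0.0009 q6 -0.415 w 0.08472101313005963 F [-1.8  1.9  4.1]
```

Scaled: -0.06 m / 0.75 = -0.08, -0.05 m / 0.75 = -0.0667.

```bash
echo '[0, 0, 0, 0, 0, 0, 0, 0, 0, 0, 0, 0]' | python3 jog.py 0.3
echo '[0, 0, -0.0267, 0, 0, 0, -0.0667, 0, 0, 0, -0.0667, 0, 0, 0, -0.0667, 0, 0, 0.08, -0.04, 0]' | python3 jog.py >/dev/null
echo '[-0.08, 0, 0, 0, -0.08, 0, 0, 0, -0.0667, 0, 0, 0, 0, 0, 0, 0]' | python3 jog.py >/dev/null
python3 - <<'E'
from h import *
f=np.load('f.npy');delta([*place(f,(0,-42,0))[0,:2],.2],f[2]+np.pi/2)
im=optics.read_camera("top")[:,:,::-1];cv2.imwrite("pics/t3f.png",im)
R=lambda x,y,a,b,z:[(x-a,y-b,z),(x+a,y-b,z),(x+a,y+b,z),(x-a,y+b,z)]
x0,y0,S=385,185,6
o=cv2.resize(im[y0:y0+98,x0:x0+110],None,fx=S,fy=S,interpolation=3)
for P,L,col in [(f,R(0,-42,75,35,68),(0,0,255)),(f,R(0,-42,17,4,112),(255,0,0))]:
    cv2.polylines(o,[np.int32((proj(place(P,L))-[x0,y0]+.5)*S*16)],True,col,1,cv2.LINE_AA,4)
cv2.imwrite("pics/t3.png",o)
E
```

```text
time: 12.38
tool_pos: [0.5262, -0.3411, 0.0727]
tcp_rot: [2.431, 1.989, 0.0]
wrist_force: [-0.3, 0.3, 0.0]
width: 0.304
grip_force: 0.0
t 13.5 pos [ 0.5455 -0.5226  0.2716] yawY -0.2038 | tool d [ 0.1735 -0.1129  0.0713] turn -1.5761 q6 -0.592 w 0.2963576819761488 F [ 1.1  0.1 -0.9]
```

View pics/t3.png

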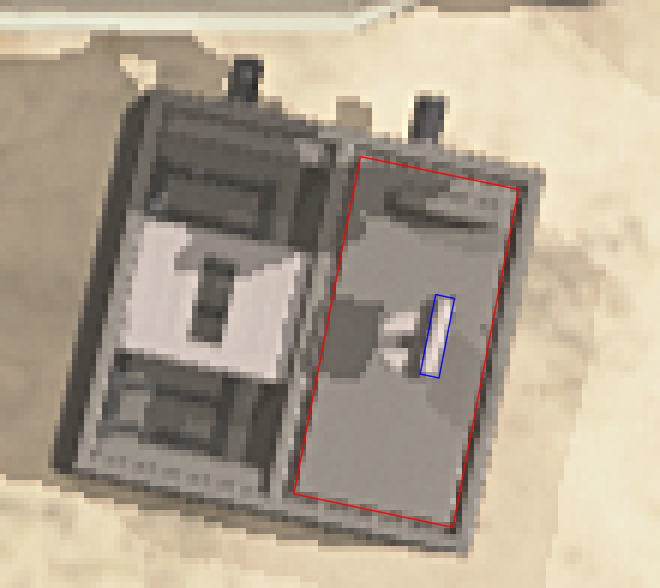

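Top view: the cover sits in the cartridge bay on the red outline, with the wing at (436,338) inside the blue box, still unlocked. Next comes the stud.

Scaled: -0.18 rad / 4 = -0.045.

```bash
echo '[0, 0, 0, -0.045, 0, 0, 0, -0.045, 0, 0, 0, -0.045, 0, 0, 0, -0.045, 0, 0, 0, -0.045]' | python3 jog.py 0.5 110 >/dev/null
echo '[0, 0, 0, -0.045, 0, 0, 0, -0.045, 0, 0, 0, -0.045, 0, 0, 0, -0.034, 0, 0, 0, 0]' | python3 jog.py >/dev/null
echo '[0, 0, 0, 0, 0, 0, 0, 0, 0, 0, 0, 0]' | python3 jog.py >/dev/null
python3 - <<'E'
from h import *
f=np.load('f.npy');delta([*place(f,(0,-42,0))[0,:2],.16],f[2]+np.pi/2)
E
```

```text
t 15.175 pos [ 0.5472 -0.5186  0.2708] yawY 1.376 | tool d [0.1122 0.1701 0.1108] turn 0.0037 q6 -2.168 w 0.49870482941475947 F [-0.3 -0.7 -0.2]
```

Scaled: 0.0426 m / 0.75 = 0.0568, 0.0425 m / 0.75 = 0.0567, 0.0037 rad / 4 = 0.0009.

```bash
echo '[0.0375, 0.0567, 0.0267, 0.0009, 0.0375, 0.0567, 0.0267, 0, 0.0373, 0.0567, 0.0267, 0, 0.0373, 0.0568, 0.0267, 0, 0, 0, 0.04, 0]' | python3 jog.py >/dev/null
echo '[0, 0, 0, 0, 0, 0, 0, 0, 0, 0, 0, 0, 0, 0, 0, 0]' | python3 jog.py >/dev/null
python3 - <<'E'
from h import *
f=np.load('f.npy');delta([*place(f,(0,-42,0))[0,:2],.09],f[2]+np.pi/2)
E
```

```text
t 16.3 pos [ 0.4712 -0.3309  0.1619] yawY 1.3722 | tool d [0.0014 0.0008 0.0719] turn -0.0001 q6 -2.028 w 0.497914654475441 F [0.1 0.2 1.1]
```

Scaled: 0.02 m / 0.75 = 0.0267, 0.011 m / 0.75 = 0.0147.

```bash
echo '[0.0013, 0.0008, 0.0267, 0, 0, 0, 0.0267, 0, 0, 0, 0.0267, 0, 0, 0, 0.0147, 0, 0, 0, 0, 0]' | python3 jog.py >/dev/null
echo '[0, 0, 0, 0, 0, 0, 0, 0]' | python3 jog.py
echo '[0, 0, 0, 0, 0, 0, 0, 0, 0, 0, 0, 0, 0, 0, 0, 0]' | python3 jog.py 0.0 110
python3 - <<'E'
from h import *
f=np.load('f.npy');delta([*place(f,(0,-42,0))[0,:2],.0765],f[2]+np.pi/2)
E
```

```text
time: 17.18
tool_pos: [0.4703, -0.3297, 0.0908]
tcp_rot: [0.31, 3.125, -0.002]
wrist_force: [0.9, -0.1, -0.5]
width: 0.498
grip_force: 0.0
time: 17.68
tool_pos: [0.4699, -0.3295, 0.0902]
tcp_rot: [0.31, 3.125, -0.001]
wrist_force: [-0.0, -1.0, 1.7]
width: 0.068
grip_force: 107.8
t 17.675 pos [ 0.4699 -0.3295  0.0902] yawY 1.3728 | tool d [-0.0002 -0.0004  0.0137] turn 0.0005 q6 -2.028 w 0.06822629303004864 F [-0.  -1.   1.7]
```

Scaled: 0.005 m / 0.75 = 0.0067, 0.0035 m / 0.75 = 0.0047.

```bash
echo '[0, 0, 0.0067, 0, 0, 0, 0.0067, 0, 0, 0, 0.0047, 0, 0, 0, 0, 0, 0, 0, 0, 0]' | python3 jog.py
echo '[0, 0, 0, 0, 0, 0, 0, 0]' | python3 jog.py
```

```text
time: 18.3
tool_pos: [0.47, -0.3296, 0.0767]
tcp_rot: [0.31, 3.125, -0.001]
wrist_force: [-1.1, 0.2, 7.8]
width: 0.065
grip_force: 108.8
time: 18.55
tool_pos: [0.47, -0.3296, 0.0768]
tcp_rot: [0.31, 3.125, -0.001]
wrist_force: [-0.8, 0.2, 7.6]
width: 0.064
grip_force: 108.8
```

The reaction is 7.7 N, which is the spring force expected near 13.5 mm. Now the clockwise turn.

Scaled: 0.15 rad / 4 = 0.0375.

```bash
echo '[0, 0, 0, 0.0375, 0, 0, 0, 0.0375, 0, 0, 0, 0.0375, 0, 0, 0, 0.0375, 0, 0, 0, 0]' | python3 jog.py
python3 -c "
from workcell import bot, optics, workorder;print(bot.read_state()['torque'])"
echo '[0, 0, 0, 0.04, 0, 0, 0, 0.04, 0, 0, 0, 0.04, 0, 0, 0, 0.04, 0, 0, 0, 0.04]' | python3 jog.py
echo '[0, 0, 0, 0.0425, 0, 0, 0, 0, 0, 0, 0, 0, 0, 0, 0, 0]' | python3 jog.py
python3 - <<'E'
from h import *
f=np.load('f.npy');delta([*place(f,(0,-42,0))[0,:2],.0765],f[2]);print(bot.read_state()['torque'])
E
```

```text
time: 19.18
tool_pos: [0.4699, -0.3298, 0.0768]
tcp_rot: [1.222, 2.893, -0.001]
wrist_force: [-1.5, -1.0, 6.6]
width: 0.067
grip_force: 108.8
[-0.17375235  0.31478451  0.01759319]
time: 19.8
tool_pos: [0.4695, -0.33, 0.0768]
tcp_rot: [2.256, 2.185, -0.002]
wrist_force: [-2.9, -0.9, 7.6]
width: 0.068
grip_force: 108.8
time: 20.3
tool_pos: [0.4695, -0.3299, 0.0768]
tcp_rot: [2.429, 1.992, -0.002]
wrist_force: [-3.5, -1.3, 6.9]
width: 0.063
grip_force: 108.8
t 20.3 pos [ 0.4695 -0.3299  0.0768] yawY -0.197 | tool d [0.0001 0.0006 0.0003] turn 0.0015 q6 -0.457 w 0.06326364809083064 F [-3.5 -1.3  6.9]
[-0.29636564  0.53999266 -0.04256941]
```

Careful with the scale: shifts go in shares of 0.75 m and turns go in shares of 4 rad. That gives: -0.06 m / 0.75 = -0.08, -0.05 m / 0.75 = -0.0667.

```bash
echo '[0, 0, 0, 0, 0, 0, 0, 0, 0, 0, 0, 0]' | python3 jog.py 0.3
echo '[0, 0, -0.0267, 0, 0, 0, -0.0667, 0, 0, 0, -0.0667, 0, 0, 0, -0.0667, 0, 0, 0, -0.0267, 0]' | python3 jog.py >/dev/null
echo '[-0.0667, 0.0267, 0, 0, -0.08, 0.0133, 0, 0, -0.08, 0, 0, 0, -0.04, 0, 0, 0, 0, 0, 0, 0]' | python3 jog.py >/dev/null
echo '[0, 0, 0, 0, 0, 0, 0, 0, 0, 0, 0, 0]' | python3 jog.py
python3 - <<'E'
from h import *
f=np.load('f.npy')
im=optics.read_camera("top")[:,:,::-1]
R=lambda x,y,a,b,z:[(x-a,y-b,z),(x+a,y-b,z),(x+a,y+b,z),(x-a,y+b,z)]
x0,y0,S=385,185,6
o=cv2.resize(im[y0:y0+98,x0:x0+110],None,fx=S,fy=S,interpolation=3)
for P,L,col in [(f,R(0,-42,75,35,68),(0,0,255)),(f,R(0,-42,4,17,101),(255,0,0))]:
    cv2.polylines(o,[np.int32((proj(place(P,L))-[x0,y0]+.5)*S*16)],True,col,1,cv2.LINE_AA,4)
cv2.imwrite("pics/t4.png",o)
E
```

```text
time: 20.68
tool_pos: [0.4692, -0.3287, 0.0754]
tcp_rot: [-2.428, -1.991, 0.0]
wrist_force: [0.4, 0.4, -0.2]
width: 0.298
grip_force: 0.0
time: 22.3
tool_pos: [0.4604, -0.5301, 0.2666]
tcp_rot: [2.428, 1.993, 0.0]
wrist_force: [1.1, -0.5, 0.4]
width: 0.3
grip_force: 0.0
```

View pics/t4.png

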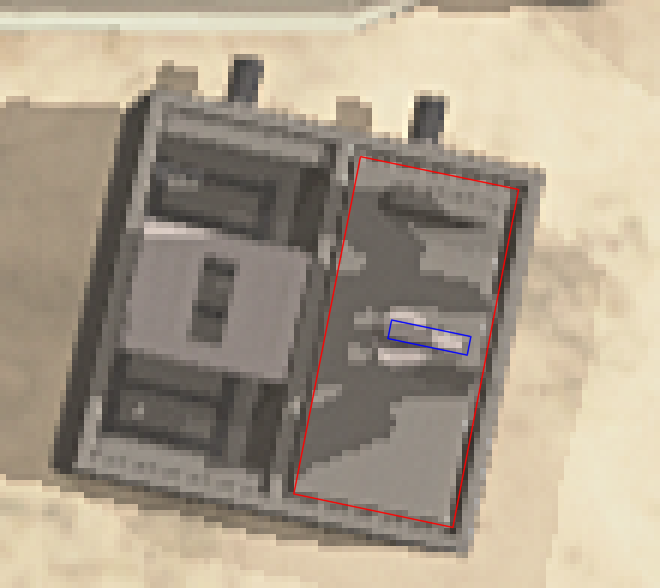

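Top view: the cover is still flat in the bay. The wing lies across it at (430,337), matching the locked, drawn-in outline, and the gripper is clear.

```bash
python3 -c "
from workcell import bot, optics, workorder;print(workorder.finish_job())"
```

```text
the job is handed in; nothing more can be done
None
```

The job is handed in at about 22 s of the 56 s allowed: the cover was carried by its rib and laid in the cartridge's bay, and the stud was pushed in and turned a quarter turn clockwise. The last top view showed the cover flat, the wing across it and the gripper clear; no verdict came back on hand-in.

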